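# Vent the watch pressure tester at its lock-nut valve

### The arm

A 7-joint arm with a two-finger parallel gripper is mounted at the origin on the work surface. World frame = base frame: x ahead of the robot, y to its left, z up, the work surface at z = 0. Lengths are in m, angles in rad, forces in N, time in s.
With the tool pointing down it reaches from about 0.4 to 0.875 m from the base axis. Payload 6.5 kg.
Tool frame: the origin (TCP) lies between the finger pads; the fingertips stand 8 mm ahead of it and the grasp point (between the pads) lies 11 mm behind it (arm.nose_length is the distance from the TCP to the fingertips, in m); z points along the fingers, y is the line along which they close (so a half turn about z gives the same grasp; the last joint's range is limited). The gripper opens to 85 mm and grips with 20 to 120 N. Pads are 22 mm wide; open, the fingers measure 114 mm over their backs; the gripper's body (76 mm by 85 mm) begins 54 mm behind the grasp point. The pads swing forward as they close: fully open they stand 13 mm farther back than shut.
Start: joints at [-1.337, 0.536, -0.004, 1.538, 0.003, 1.067, -0.071], TCP at [0.192, 0.621, 0.239] pointing down, gripper open.
Joint ranges: [-2.7, 2.7], [-0.37, 2.16], [-1.27, 1.26], [0.24, 2.4], [-1.31, 4.45], [0.19, 1.91], [-2.76, 2.76]. Speed limits (rad/s): [2.39, 2.39, 3.14, 3.14, 3.14, 3.14, 3.14].

### API

Orientations are given as a rotation vector (axis times angle).
In Python, from station import arm, viewer, sign_off, nets, read_time, read_joints, read_joint_velocities, read_effort, read_tcp_pos, read_eef_rot, read_ft_force, read_torque, read_grip_width, read_finger_force gives the robot as it stands. Calls block until the motion is done:
- arm.move_ptp(position, orientation): joint-space move of the TCP to a pose.
- arm.move_l(position, velocity=0.15, rot=None, force_limit=None): straight line of the TCP; rot=None keeps the orientation; velocity is the mean speed in m/s. With force_limit (N) it stops when the force on the tool has changed by that much, and returns True; else False.
- arm.set_joints(angles): joint-space move.
- arm.move_gripper(opening, effort=None): finger opening in m; effort is the grip in N (None keeps the last); returns when the fingers have stopped.
- arm.sleep(seconds).
- arm.inverse_kinematics(position, orientation): joint angles nearest the present ones, or None.
- viewer.grab_frame(name): name is "scene" or "top" or "wrist"; returns the picture (420x560x3 uint8, red, green, blue); there is no depth.
- viewer.camera_model(name): a dict with "mtx" (3x3 intrinsics, pixels), "rvec" (rotation vector, rad) and "tvec" (3), from world to camera coordinates, as OpenCV has them. Camera axes: x right, y down, z forward; pixel columns grow to the right and rows downward; lengths in m; the calibration is good to about 2 mm. The wrist camera is an equidistant fisheye: a pixel r from the principal point sees the ray r / f radians off the axis. A picture is of the moment at which its call begins: read the wrist's pose just before it. camera_model takes no time and is no camera call; for the wrist camera it gives the pose at the moment of the call.
A pose or a line that the arm cannot do raises arm.MotionError and nothing moves.
- sign_off(): hands the job in; it is judged then, once.
Trained networks look in the newest picture that a camera, given by its name, has taken for a name from the list of things; names that differ only in an ending like _2 or _b are one class to them, and where a whole thing is asked for, a point or a joint stands for the part that bears it (a point fixed in the world has none). Each returns a list of dicts, best first, with "conf" (0 to 1); they miss things now and then, are a little off and sometimes report something else, mostly with a low value. They report only what shows in the picture. A call takes as long as a camera call.
- nets.spot_in(name, camera): "bbox" ([centre column, centre row, width, height] in pixels, round what is visible of it).
- nets.place_of(name, camera): "location" ([column, row] in pixels: a listed point, or the origin of a listed thing).
Readings, each from a call of its own:
- read_time(): time.
- read_joints(): joint angles.
- read_joint_velocities(): joint speeds.
- read_effort(): joint torques, N m.
- read_tcp_pos(): TCP position.
- read_eef_rot(): TCP orientation.
- read_ft_force(): force on the tool from outside, world axes, zero at the start.
- read_torque(): the same for the moment, N m.
- read_grip_width(): finger opening in m.
- read_finger_force(): force on a finger pad.
Only numpy, scipy, OpenCV 4.12 (cv2) and the standard library are available. Lean on these libraries where they do the work, as an engineer would, in place of code of your own. Each camera call takes 0.05 s, during which the arm holds its last target. There are 200 camera calls.

### The job

The leak test is over: vent the watch pressure tester. Unscrew the small knurled brass lock nut on its upright valve (anticlockwise from above, a bit at a time) until it comes up against its stop, then gently press the freed valve tip all the way down and keep it down for about a second, so that the white tell-tale slides off the green patch onto the red one by itself. Let go so that the tip springs back up, leave the nut backed off, and do not push the tell-tale by hand or disturb the watch parts and tweezers lying around.

Things in the scene. Friction and masses are not known exactly. Their poses are not given: they have to be found in the camera images.
- tester: Pressure tester fixed to the bench: grey base 130 x 225 x 14 mm (x, y, z); round aluminium chamber, 58 mm high, on its +y half; aluminium valve block, top at 44 mm, on its -y half. Origin: centre of the underside. Vertical valve axis at x -14, y -58 mm. A steel collar 20 mm across rises round it to 62 mm; the tight nut sits on it. Only the nut, stem and tip are higher than 62 mm.
- nut_center (a point): Centre of the knurled brass lock nut: 13 mm across the knurls, 10 mm high, with a red mark on its top face. It sits 67 mm above the bench when tight and climbs 1 mm for every radian it is unscrewed. The steel stem (6 mm thick) and brass tip (7 mm thick) come up through its middle.
- lock_nut (a joint): How far the nut is unscrewed, rad: 0 tight, grows anticlockwise seen from above, end stop at 4.6 (starts at 0 to 0.4). Thread friction 0.03 N m; stays where it is left. The thread is on the stem, so a gripper that holds the nut must climb with it (1 mm per rad), or it drives the stem down against its spring instead.
- valve_stem (a joint): How far the valve stem is pressed down, m: 0 up. A spring pushes it up with 3.6 N at rest and 0.6 N more per mm. The nut travels with the stem and stops on the collar, so the stem goes down only as far as the nut was raised (0 when tight, 4.6 mm when fully unscrewed). At 3.2 mm down the tell-tale is let go.
- valve_tip: The brass valve tip on top of the stem, 7 mm across and 10 mm high, rounded. Origin: centre of its underside, 78 mm above the bench while the stem is up.
- tip_top (a point): Centre of the top face of the valve tip, the place to press: 88 mm above the bench while the stem is up.
- telltale (a joint): Position of the tell-tale in m: 0 held over the green patch, 0.016 fully across over the red patch (the tester's +y direction). A spring drives it across by itself once the stem is 3.2 mm down, and it stays there.
- telltale_flag: The white tell-tale slider, 14.5 x 15.5 x 5 mm, lying on the valve block 40 mm from the valve axis towards the tester's +x. Origin: centre of its underside, 46.5 mm above the bench. Not to be touched.
- movement_holder: Bystander: loose aluminium movement holder with a brass watch movement in it, about 62 x 34 x 28 mm. Origin: centre of its underside.
- watch_case: Bystander: loose steel watch case ring with four lugs, 39 mm across, 8 mm high. Origin: centre of its underside.
- case_back: Bystander: loose steel case back, a disc 37 mm across, 5 mm high. Origin: centre of its underside.
- tweezers: Bystander: loose steel tweezers lying flat, 120 mm long along x, 14 mm wide, 8 mm high. Origin: middle of the length, on the bench.

How it is judged:
On the way, in this order (a step that is already met when the one before it is completed fails the run):
1. the lock nut is unscrewed to its stop (more than 3.9 rad) with the tell-tale still over the green patch (value of joint lock_nut above 3.9 rad and value of joint telltale below 0.003 m), for 0.1 s.
2. the freed tip is pressed down by the fingers (stem more than 3 mm down) and kept there for 0.5 s, the tell-tale across (value of joint valve_stem above 0.003 m and value of joint telltale above 0.013 m and contact force between the fingers and valve_tip above 0.5 N), for 0.5 s.
At the end, for the whole second after the job is handed in: The nut is still unscrewed by more than 3.9 rad, the stem is back up (less than 0.8 mm down), the tell-tale is across by more than 13 mm, and the movement holder, watch case, case back and tweezers are at rest within 15 mm of where they started (value of joint lock_nut above 3.9 rad and value of joint valve_stem below 0.0008 m and value of joint telltale above 0.013 m and distance of each of movement_holder, watch_case, case_back, tweezers from where it was at the start of the episode below 0.015 m and linear speed of each of movement_holder, watch_case, case_back, tweezers below 0.02 m/s); the robot touches nothing.
It fails at once if the valve tip is pressed with more than 35 N (contact force between the fingers and valve_tip above 35 N).
It fails at once if the robot pushes the tell-tale (more than 1 N) (contact force between any of the fingers, the arm and telltale_flag above 1 N).
It fails at once if a watch part or the tweezers is moved by more than 15 mm (distance of any of movement_holder, watch_case, case_back, tweezers from where it was at the start of the episode above 0.015 m).
It also fails if it takes over 54 s, if anything falls off the work surface, if the arm or the gripper's body presses on something with over 40 N, if the wrist force passes 120 N, or if a joint passes its speed limit or range.

## Working session

There is one attempt and no reset: what is moved stays moved. The work goes in short steps, each a Python script; the robot and the scene stay as the last script left them, time stands still between calls to the robot, and variables do not carry over. Pictures are saved under pics/ and viewed, at most 10 in all, crops included, and the job is handed in when it is done.

```bash
mkdir -p pics; ls
cat > h.py <<'E'
import numpy as np, cv2
from station import *
def ray(cam,px,m=None):
    m=m or viewer.camera_model(cam); K=np.array(m["mtx"]); R=cv2.Rodrigues(np.array(m["rvec"],float))[0]; t=np.array(m["tvec"],float).ravel()
    a=(px[0]-K[0,2])/K[0,0]; b=(px[1]-K[1,2])/K[1,1]
    if cam=="wrist":
        r=np.hypot(a,b); d=np.array([a/r*np.sin(r),b/r*np.sin(r),np.cos(r)]) if r>1e-9 else np.array([0,0,1.])
    else: d=np.array([a,b,1.])
    return -R.T@t, R.T@d
def atz(cam,px,z,m=None):
    o,d=ray(cam,px,m); return o+d*(z-o[2])/d[2]
def save(img,n): cv2.imwrite("pics/"+n,img[:,:,::-1])
E
python3 - <<'E'
from h import *
print(read_time(),read_tcp_pos(),read_eef_rot())
Z=dict(nut_center=.067,tip_top=.088,tester=0,telltale_flag=.0465,movement_holder=0,watch_case=0,case_back=0,tweezers=0)
ims=[]
for c in ("top","scene"):
    im=viewer.grab_frame(c); ims.append(im)
    for n,z in Z.items():
        for d in nets.place_of(n,c)[:2]: print(c,n,round(d["conf"],2),np.round(d["location"],1),np.round(atz(c,d["location"],z),4))
save(cv2.resize(np.hstack(ims),(800,300)),"a.png")
print(read_time())
E
```

```text
pics
0.0 [0.19177597 0.62038477 0.23839447] [-4.68999772e-01 -3.10623583e+00  2.83891081e-03]
top nut_center 0.4 [329.3 238.1] [ 0.5511 -0.0176  0.067 ]
top tester 0.82 [296.7 224.1] [0.5821 0.0423 0.    ]
top telltale_flag 0.62 [341.5 223.3] [ 0.5818 -0.0423  0.0465]
top movement_holder 0.76 [388.5 253.3] [ 0.5292 -0.1425  0.    ]
top watch_case 0.6 [271.3 154.7] [0.7226 0.0979 0.    ]
top case_back 0.67 [344.4 172.1] [ 0.6912 -0.0518  0.    ]
top tweezers 0.55 [202.2 209.8] [0.6052 0.233  0.    ]
top tweezers 0.55 [342.6 173.7] [ 0.6878 -0.0482  0.    ]
scene nut_center 0.37 [276.3 186.3] [ 0.5447 -0.0176  0.067 ]
scene tester 0.97 [276.4 233.4] [0.5776 0.0341 0.    ]
scene telltale_flag 0.4 [252.6 195.9] [ 0.5863 -0.0381  0.0465]
scene movement_holder 0.54 [252.9 174.4] [ 0.528  -0.1396  0.    ]
scene watch_case 0.51 [225.2 287.3] [0.7216 0.0934 0.    ]
scene case_back 0.71 [278.8 233.8] [ 0.5742  0.0375 -0.    ]
scene case_back 0.61 [199.4 231. ] [ 0.7003 -0.0518  0.    ]
scene tweezers 0.92 [324.8 315.3] [0.6082 0.2335 0.    ]
0.9
```

View pics/a.png

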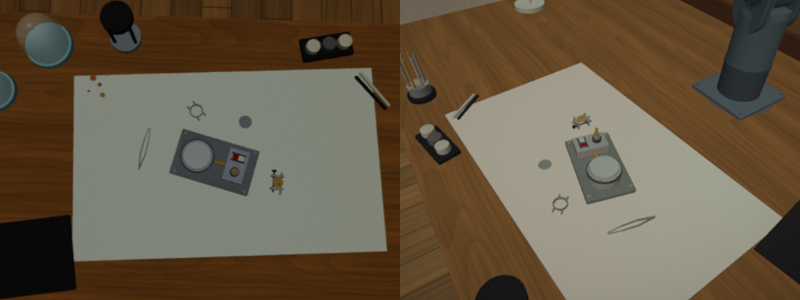

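```bash
cat >> h.py <<'E'
from scipy.spatial.transform import Rotation as Ro
def down(yaw): return (Ro.from_euler('z',yaw)*Ro.from_euler('x',np.pi)).as_rotvec()
def yawof(): return (Ro.from_rotvec(read_eef_rot())*Ro.from_euler('x',-np.pi)).as_euler('zyx')[0]
E
python3 - <<'E'
from h import *
print(arm.nose_length, yawof(), read_joints())
for y in np.arange(-3,3.2,.5):
    q=arm.inverse_kinematics([.548,-.018,.075],down(y)); print(round(y,2), None if q is None else np.round(q,2))
arm.move_ptp([.535,-.015,.20],down(yawof()-1.337*0))
print(read_time(),read_joints(),yawof())
P=[]
for i,(x,y) in enumerate([(.52,-.015),(.575,-.015)]):
    arm.move_l([x,y,.19]); m=viewer.camera_model("wrist"); im=viewer.grab_frame("wrist")
    save(im,f"w{i}.png")
    for n,z in (("nut_center",.067),("tip_top",.088)):
        for d in nets.place_of(n,"wrist")[:2]: print(n,round(d["conf"],2),np.round(d["location"],1),np.round(atz("wrist",d["location"],z,m),4))
print(read_time())
E
```

```text
0.008 2.8417637366189985 [-1.33715967  0.53635327 -0.00437057  1.53787107  0.00261144  1.0673131
 -0.07120895]
-3.0 [-0.16  0.61  0.15  1.92 -0.15  0.62  1.79]
-2.5 [-0.09  0.6   0.06  1.92 -0.06  0.62  2.21]
-2.0 [ 0.02  0.6  -0.08  1.91  0.08  0.63  2.59]
-1.5 [-0.78  0.95  1.08  1.96 -1.06  0.96 -2.22]
-1.0 [-0.78  0.95  1.08  1.96 -1.06  0.96 -1.72]
-0.5 [-0.78  0.95  1.08  1.96 -1.06  0.96 -1.22]
0.0 [-0.49  0.68  0.59  1.94 -0.58  0.69 -1.11]
0.5 [-0.47  0.68  0.57  1.94 -0.56  0.68 -0.63]
1.0 [-0.42  0.66  0.5   1.94 -0.5   0.67 -0.19]
1.5 [-0.38  0.64  0.43  1.93 -0.43  0.65  0.25]
2.0 [-0.31  0.63  0.34  1.93 -0.34  0.64  0.68]
2.5 [-0.25  0.62  0.27  1.93 -0.26  0.63  1.11]
3.0 [-0.2   0.61  0.19  1.92 -0.19  0.62  1.54]
3.4583 [-0.39786174  0.41452112  0.43342157  1.89956374 -0.22282933  0.8744469
  1.41967697] 2.843340002819618
nut_center 0.64 [284.9 243.8] [ 0.5503 -0.0178  0.067 ]
tip_top 0.67 [287.5 253.3] [ 0.5502 -0.0161  0.088 ]
tip_top 0.18 [174.7 232.9] [ 0.5074 -0.0975  0.088 ]
nut_center 0.71 [267.6 181.2] [ 0.5492 -0.0162  0.067 ]
tip_top 0.4 [264.1 186.3] [ 0.5482 -0.018   0.088 ]
4.5417
```

View pics/w0.png

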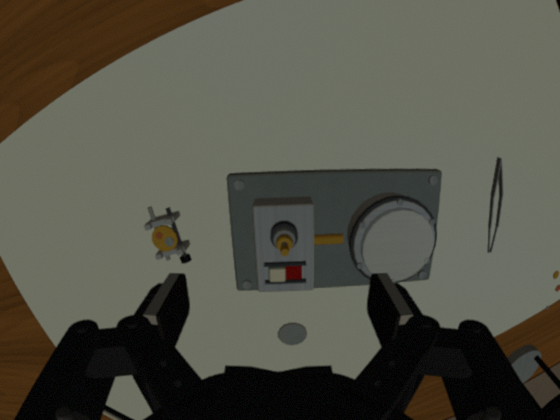

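Run:
```python
from h import *
X,Y=.5495,-.0172
arm.move_gripper(.035,20)
arm.move_ptp([X,Y,.13],down(.3))
print(read_time(),np.round(read_joints(),2))
m=viewer.camera_model("wrist"); im=viewer.grab_frame("wrist"); save(im,"c0.png")
for n,z in (("nut_center",.067),("tip_top",.088)):
    for d in nets.place_of(n,"wrist")[:1]: print(n,round(d["conf"],2),np.round(d["location"],1),np.round(atz("wrist",d["location"],z,m),4))
print(read_ft_force(),read_torque())
print(arm.move_l([X,Y,.0718],velocity=.05,force_limit=6))
print(read_tcp_pos(),read_ft_force())
save(viewer.grab_frame("wrist"),"c1.png")
i=np.hstack([cv2.imread("pics/c0.png"),cv2.imread("pics/c1.png")]); cv2.imwrite("pics/c.png",cv2.resize(i,(800,300)))
print(read_time())
```

```text
6.875 [-0.74  0.74  0.98  1.93 -0.79  0.91 -0.62]
nut_center 0.75 [279.5 243. ] [ 0.5479 -0.0199  0.067 ]
tip_top 0.56 [281.1 254.4] [ 0.5495 -0.0203  0.088 ]
[0.49006295 0.63441441 0.18228971] [0.00143243 0.04162595 0.03433847]
False
[ 0.54972164 -0.0172329   0.07209169] [0.69103183 0.1305815  0.41231978]
8.3917
```

View pics/c.png

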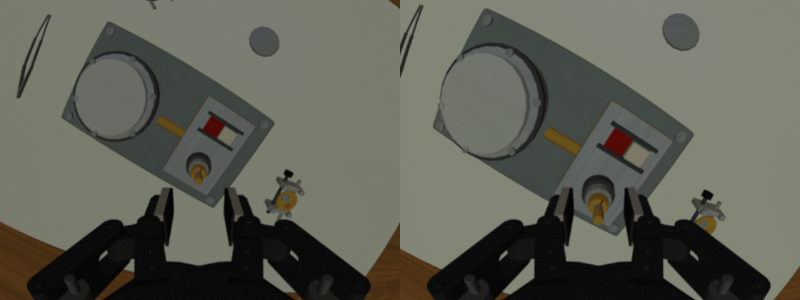

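Run:
```python
from h import *
f0=np.array(read_ft_force())
arm.move_gripper(.008,20)
print(read_grip_width(),read_finger_force(),read_tcp_pos(),np.array(read_ft_force())-f0,read_torque())
save(viewer.grab_frame("wrist")[150:400,140:420],"d.png")
for n in ("nut_center","tip_top","valve_tip"): print(nets.place_of(n,"wrist")[:1])
print(read_time())
```

```text
0.01119264933035654 19.500921070575714 [ 0.54957522 -0.01704615  0.07193762] [-0.7261267   0.29149628  1.22057326] [0.11028199 0.08238245 0.0233844 ]
[{'location': [279.4, 285.1], 'conf': 0.76}]
[{'location': [279.1, 310.3], 'conf': 0.77}]
[{'location': [281.1, 296.1], 'conf': 0.83}]
8.9167
```

View pics/d.png

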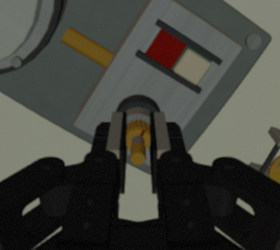

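Run:
```python
from h import *
m=viewer.camera_model("wrist")
print(atz("wrist",[279.4,285.1],.067,m),atz("wrist",[279.1,310.3],.088,m), yawof())
p=np.array(read_tcp_pos()); y0=.3
X,Y,Z=p[0],p[1],p[2]
for k in range(1,5):
    a=.15*k
    arm.move_l([X,Y,Z+.001*a],velocity=.15,rot=down(y0+a))
    print(round(yawof(),3),np.round(read_tcp_pos(),4),np.round(read_ft_force(),1),np.round(read_torque(),3),round(read_finger_force(),1),read_time())
save(viewer.grab_frame("wrist")[150:400,140:420],"e.png")
for n,z in (("nut_center",.0676),("tip_top",.088)):
    d=nets.place_of(n,"wrist")[0]; print(d,atz("wrist",d["location"],z))
```

```text
[ 0.5494443  -0.01903724  0.067     ] [ 0.5487221  -0.01905135  0.088     ] 0.3001121456023892
0.447 [ 0.5495 -0.0168  0.0721] [-0.7  1.7  2. ] [0.331 0.106 0.046] 19.6 9.2167
0.595 [ 0.5494 -0.0166  0.0721] [-2.6  2.5  2.7] [0.619 0.362 0.098] 19.7 9.5167
0.745 [ 0.5492 -0.0165  0.0722] [-2.3  4.9  2.2] [0.866 0.441 0.051] 19.7 9.8167
0.896 [ 0.549  -0.0162  0.0722] [-1.6  5.1  3. ] [0.998 0.606 0.006] 19.7 10.1167
{'location': [279.1, 285.2], 'conf': 0.88} [ 0.54983928 -0.01870359  0.0676    ]
{'location': [277.2, 308.5], 'conf': 0.54} [ 0.54914048 -0.01820884  0.088     ]
```

View pics/e.png

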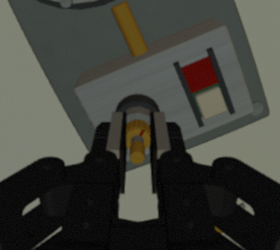

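```bash
cat >> h.py <<'E'
def turn(X,Y,Z,y0,y1,step=.35,verbose=True):
    n=int(np.ceil((y1-y0)/step)); 
    for k in range(1,n+1):
        a=(y1-y0)*k/n
        arm.move_l([X,Y,Z+.001*a],velocity=.15,rot=down(y0+a))
        p=np.array(read_tcp_pos()); f=np.array(read_ft_force())
        print(round(yawof(),3),np.round(p,4),np.round(f,1),np.round(read_torque(),3),round(read_time(),2),flush=True)
        if np.hypot(f[0],f[1])>20 or abs(f[2])>25: print("FORCE"); return False
        # follow the compliance: command moves half-way to where the nut pulls the tool
        X+=np.clip(.5*(p[0]-X),-.0004,.0004); Y+=np.clip(.5*(p[1]-Y),-.0004,.0004)
    print("XY",X,Y,"yaw",y1); return True
E
python3 - <<'E'
from h import *
X,Y,y=.5478,-.0174,.9
arm.move_gripper(.025,20)
arm.move_l([X,Y,.0725],rot=down(y))
print(read_tcp_pos(),read_ft_force(),read_torque())
arm.move_gripper(.008,20)
print(read_tcp_pos(),read_ft_force())
turn(X,Y,.0725,y,2.7)
save(viewer.grab_frame("wrist")[150:400,140:420],"f.png")
E
```

```text
[ 0.54768949 -0.01767166  0.07248797] [ 0.03664432 -0.31051265 -0.40793668] [ 0.01036027  0.00558834 -0.01351442]
[ 0.54774105 -0.01741194  0.07253036] [-0.83792721  0.1492741   0.39969318]
1.197 [ 0.5477 -0.0174  0.0728] [-0.9  0.4  1. ] [0.026 0.205 0.085] 11.51
1.496 [ 0.5476 -0.0173  0.0731] [-0.6 -0.2  1.2] [0.099 0.293 0.016] 11.96
1.795 [ 0.5475 -0.0174  0.0733] [-0.8  0.1  3.2] [0.139 0.383 0.018] 12.41
2.095 [ 0.5475 -0.0174  0.0736] [-1.5 -0.2  2.3] [0.065 0.456 0.074] 12.86
2.395 [ 0.5474 -0.0174  0.0739] [-2.2 -0.8  1.8] [ 0.087  0.438 -0.022] 13.31
2.695 [ 0.5473 -0.0175  0.0742] [-1.4  0.5  1.3] [0.011 0.5   0.026] 13.76
XY 0.5473917614942871 -0.017464442506735886 yaw 2.7
```

View pics/f.png

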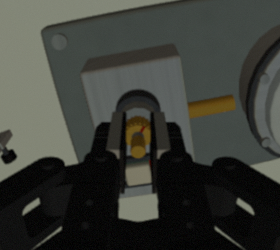

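Run:
```python
from h import *
X,Y=.5474,-.01745
arm.move_gripper(.03,20)
arm.move_l([X,Y,.0743],velocity=.15,rot=down(1.5)); print(read_time(),np.round(read_joint_velocities(),2))
arm.move_l([X,Y,.0743],velocity=.15,rot=down(.3)); print(read_time(),np.round(read_joints(),2))
arm.move_gripper(.008,20)
print(read_tcp_pos(),read_ft_force(),read_time())
turn(X,Y,.0743,.3,2.2)
save(viewer.grab_frame("wrist")[150:400,140:420],"g.png")
turn(read_tcp_pos()[0],read_tcp_pos()[1],.0762,2.2,2.9,.14)
save(viewer.grab_frame("wrist")[150:400,140:420],"g2.png")
cv2.imwrite("pics/g3.png",np.hstack([cv2.imread("pics/g.png"),cv2.imread("pics/g2.png")]))
```

```text
15.475 [ 0. -0. -0.  0.  0. -0. -0.]
16.825 [-0.68  0.81  0.89  1.95 -0.88  0.82 -0.56]
[ 0.54747144 -0.0176112   0.07441316] [ 0.74928276 -0.17821164  0.78690199] 17.1167
0.614 [ 0.5475 -0.0176  0.0747] [ 0.6 -0.8  0.5] [-0.092  0.053  0.031] 17.58
0.929 [ 0.5474 -0.0176  0.0749] [ 0.5 -0.5  1.3] [-0.087  0.007  0.031] 18.05
1.246 [ 0.5475 -0.0176  0.0752] [0.1 0.  2.2] [-0.059  0.083  0.022] 18.52
1.562 [ 0.5475 -0.0176  0.0755] [-0.1 -0.3  2.6] [-0.03   0.101 -0.007] 18.98
1.879 [ 0.5475 -0.0176  0.0758] [-0.2  0.2  2.8] [-0.059  0.111  0.046] 19.45
2.195 [ 0.5475 -0.0176  0.0762] [-0.1  0.1  2.9] [-0.029  0.088  0.074] 19.92
XY 0.5474662563176834 -0.0175823017732007 yaw 2.2
2.335 [ 0.5474 -0.0176  0.0763] [-0.7  0.2  2.7] [-0.097  0.097  0.011] 20.26
2.474 [ 0.5479 -0.018   0.0765] [ 0.7 -1.9  0.5] [-0.297 -0.34   0.043] 20.55
2.614 [ 0.5478 -0.0178  0.0765] [ 2.2 -0.6 -1.6] [-0.212 -0.363  0.031] 20.84
2.754 [ 0.5478 -0.0178  0.0767] [ 2.  -0.7 -1.2] [-0.222 -0.411 -0.039] 21.13
2.894 [ 0.5473 -0.0176  0.0767] [ 0.5  0.3 -1.7] [-0.055 -0.122  0.037] 21.43
XY 0.547540591560311 -0.017684285277258186 yaw 2.9
```

View pics/g3.png

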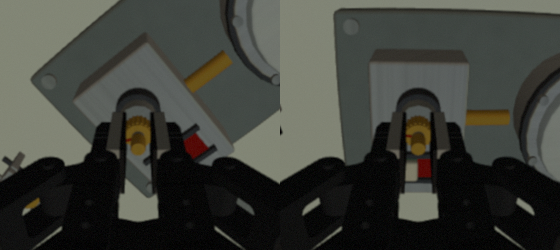

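Run:
```python
from h import *
X,Y=.5474,-.0176
arm.move_gripper(.03,20)
arm.move_l([X,Y,.115],velocity=.1)
arm.move_gripper(0,20)
arm.sleep(.2)
f0=np.array(read_ft_force()); print(read_grip_width(),read_tcp_pos(),read_time())
arm.move_l([X,Y,.100],velocity=.05)
print("touch",arm.move_l([X,Y,.0935],velocity=.012,force_limit=2.5)); p=np.array(read_tcp_pos()); print(p,read_ft_force()-f0)
z=p[2]
for k in range(9):
    z-=.0007; arm.move_l([X,Y,z],velocity=.01)
    f=np.array(read_ft_force())-f0; print(np.round(read_tcp_pos(),4),np.round(f,1),round(read_time(),2))
    if f[2]>9 or z<.0908: break
arm.sleep(.4)
im=viewer.grab_frame("wrist"); s=viewer.grab_frame("scene"); save(np.vstack([im[150:400,140:420],cv2.resize(s[150:230,220:320],(280,224),interpolation=cv2.INTER_CUBIC)]),"p.png")
print(read_tcp_pos(),np.array(read_ft_force())-f0,read_finger_force(),read_time())
```

```text
-5.787511366271186e-05 [ 0.5473747  -0.0176096   0.11494192] 22.925
touch True
[ 0.54760648 -0.01758511  0.09534169] [-0.01856536  0.03667415  3.3279087 ]
[ 0.5477 -0.0176  0.0949] [ 0.8 -0.5  5.3] 24.06
[ 0.5476 -0.0176  0.0941] [ 0.3 -0.4  5.2] 24.31
[ 0.5476 -0.0176  0.0934] [ 0.4 -0.9  5.7] 24.56
[ 0.5476 -0.0176  0.0927] [-0.2 -1.3  6.3] 24.81
[ 0.5476 -0.0176  0.092 ] [-0.1  0.2  7.4] 25.06
[ 0.5476 -0.0177  0.0914] [ 0.6 -0.2  7.4] 25.31
[ 0.5477 -0.0176  0.0911] [-2.1 -0.5 11.6] 25.56
[ 0.54770415 -0.01766859  0.09104684] [-1.48340354  0.26423269 10.82605584] 5.032443255186081 26.0583
```

View pics/p.png

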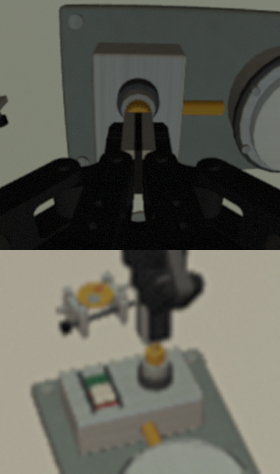

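Run:
```python
from h import *
arm.sleep(.7)
p=read_tcp_pos(); X,Y=.5474,-.0176
arm.move_l([X,Y,.105],velocity=.02)
arm.move_l([X,Y,.20],velocity=.1)
arm.move_l([X-.06,Y,.20],velocity=.1)
arm.sleep(.3)
im=viewer.grab_frame("wrist"); s=viewer.grab_frame("scene"); save(np.hstack([im[130:330,180:400],cv2.resize(s[150:230,210:330],(300,200),interpolation=cv2.INTER_CUBIC)]),"q.png")
t=viewer.grab_frame("top")
for n in ("movement_holder","watch_case","case_back","tweezers"):
    print(n,[np.round(atz("top",d["location"],0),3) for d in nets.place_of(n,"top")[:1]])
for c in ("wrist",):
    d=nets.place_of("tip_top",c)[:1]; print(d, d and atz(c,d[0]["location"],.088))
print(read_ft_force(),read_time())
```

```text
movement_holder []
watch_case [array([0.718, 0.091, 0.   ])]
case_back [array([ 0.689, -0.055,  0.   ])]
tweezers [array([0.602, 0.236, 0.   ])]
[] []
[ 0.24527223  0.54968934 -0.20849342] 30.1833
```

View pics/q.png

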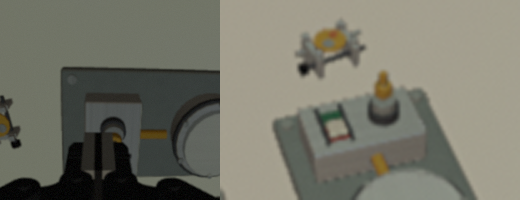

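The tip is back up and the nut is still raised. The tell-tale has left the green patch and covers the red one, and the bystanders have not moved.

```bash
python3 -c "
from station import *
print(sign_off())"
```

```text
the job is handed in; nothing more can be done
None
```

The tester is vented and the job handed in at about 30 s of the 54 s allowed: I unscrewed the nut to its stop and held the tip down for over a second, the tell-tale went across to red by itself, and the tip sprang back up; the sign-off returned no verdict.

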